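# Press a proud bearing cap home with a wood block

### The arm

A 6-joint arm with a two-finger parallel gripper is mounted at the origin on a cart in front of the work surface, level with it; the furniture and walls round the work are solid. World frame = base frame: x ahead of the robot, y to its left, z up, the work surface at z = 0. Lengths are in m, angles in rad, forces in N, time in s.
With the tool pointing down it reaches from about 0.35 to 0.975 m from the base axis. Payload 4.9 kg.
Tool frame: the origin (TCP) lies on the mounting face of the last link; the fingertips stand 173 mm ahead of it and the grasp point (between the pads) lies 155 mm ahead of it; z points along the fingers, y is the line along which they close (so a half turn about z gives the same grasp; the last joint's range is limited). The gripper opens to 85 mm and grips with 20 to 120 N. Pads are 22 mm wide; open, the fingers measure 114 mm over their backs; the gripper's body (76 mm by 85 mm) begins 54 mm behind the grasp point. The pads swing forward as they close: fully open they stand 13 mm farther back than shut.
Start: joints at [1.172, 0.053, 1.613, -0, 1.476, -0.119], TCP at [0.173, 0.601, 0.405] pointing down, gripper open.
Joint ranges: [-3.01, 3.01], [-1.01, 2.22], [0.06, 2.58], [-1.02, 4.17], [0.09, 2.62], [-3.14, 3.14]. Speed limits (rad/s): [2.57, 2.57, 3.14, 3.14, 3.14, 3.14].

### API

Orientations are given as a rotation vector (axis times angle).
In Python, from station import monitor, eyes, finish_job gives the robot as it stands. The module is installed in compiled form; this text tells all that it offers.
- The arm moves only by the tool step_arm, never from a script. Its argument "commands" is a list of rows, each a list of 3 entries, a list of its own where there are three numbers: the opening in per cent of the stroke, from 0 (shut) to 100 (fully open), then the shift along the tool's x, y, z in mm, then the turn about the tool's z in degrees. In form: [[hand, [x, y, z], yaw], ...]. A call has 1 to 12 rows; each row is the pose to reach, as a shift and turn from the pose commanded when the call began, along the tool's axes at that moment; what a row does not reach only later rows make up. A row lasts 1/8 s, in which the tool goes at most 62.5 mm and 10.7 degrees, less where a joint would pass 70% of its speed; a pose out of reach is approached as far as the arm can. A call with a gripper value outside its range is refused whole. The fingers move at their own pace and stop on an object; "squeeze" is the grip in N (left out, the last holds). Time passes only in rows, so rows that repeat a pose let the fingers close. It gives the time, the measured TCP pose, the force, the opening and the grip force at its end, in the units of the state.
- monitor.get_obs(): the state, without advancing time (a new reading comes with each control period).
- eyes.get_image(name): name is "side" or "top"; returns the picture (420x560x3 uint8, red, green, blue); there is no depth.
- eyes.camera_info(name): a dict with "camera_matrix" (3x3 intrinsics, pixels), "k1" (the pictures are not rectified: a ray, as slopes to the right and down, at radius r is drawn at 1 + k1 r^2 times it, then the intrinsics apply), "extrinsics" (4x4, takes a point from camera to world coordinates). Camera axes: x right, y down, z forward; pixel columns grow to the right and rows downward; lengths in m; the calibration is good to about 2 mm. A picture is of the moment at which its call begins. camera_info takes no time and is no camera call.
- finish_job(): hands the job in; it is judged then, once.
The state is a dict: "t": time; "q": joint angles; "dq": joint speeds; "effort": joint torques, N m; "tool_pos": TCP position; "tool_rot": TCP orientation; "contact_force": force on the tool from outside, world axes, zero at the start; "wrist_torque": the same for the moment, N m; "opening": finger opening in m; "grip_force": force on a finger pad.
Only numpy, scipy, OpenCV 4.12 (cv2) and the standard library are available. Lean on these libraries where they do the work, as an engineer would, in place of code of your own. Each camera call takes 0.05 s, during which the arm holds its last target. There are 200 camera calls.

### The job

One of the two round bearing caps in the gearbox housing still stands proud of its bore. Take the tall wooden block (the large offcut standing on its long edge), hold it on that cap and press straight down with it until the cap snaps fully home, level with its neighbour; keep the gripper's fingers off the cap. Then set the block back down on the bench, let go of it, and leave everything else as it was.

Things in the scene. Friction and masses are not known exactly. Their poses are not given: they have to be found in the camera images.
- housing: Aluminium gearbox end housing, fixed. Grey foot 116 x 200 x 10 mm with a bolt head at each corner (tops 17 mm above the bench); body 84 x 164 mm, flat top face 42 mm above the bench. Two round bores, 50 mm across and 16 mm deep, lie 42 mm either side of the middle along y. Origin: centre of the underside; x across, y along, z up.
- proud_cap: The cap to press: plain dark steel disc 48 mm across, 17 mm thick, loose, in either bore. Three sprung balls in the bore wall hold it about 8 mm above its seat, its top 51 mm above the bench. Pressed straight down near its centre with 8 to 17 N it snaps home onto the bore's floor and stays, its top then 43 mm above the bench, 1 mm above the housing's face. Origin: centre of its underside; z up.
- home_cap: The same kind of cap, already fully home in the other bore, its top 43 mm above the bench. Origin: centre of its underside; z up.
- bore_a (a point): Centre of the mouth of one bore, on the housing's top face (42 mm above the bench), at the housing's +y end. Either cap may be in it.
- bore_b (a point): Centre of the mouth of the other bore, on the top face, at the housing's -y end.
- press_block: Softwood block 38 x 150 x 64 mm, about 0.19 kg, standing on the bench on a 38 x 150 mm face; the pusher. Grip it across its 38 mm, near the middle of its length. Origin: centre of its underside; x across the 38 mm, y along the 150 mm, z up.
- small_offcut: Bystander: small wood block 36 x 55 x 36 mm on the bench. Origin: centre of its underside.
- tape_measure: Bystander: yellow tape measure 39 x 88 x 68 mm standing on the bench. Origin: centre of its underside.
- pliers: Bystander: red-handled pliers 64 x 175 x 16 mm lying on the bench. Origin: centre of their underside.
Mind the look-alikes: they are no part of the job. Of the things shaped like the housing, the aluminium one is meant.

How it is judged:
By the outcome, as a careful person would: the job done as asked, in the order asked, and still so for the second after the job is handed in, with the robot touching nothing.
It also fails if it takes over 56 s, if anything falls off the work surface, if the arm or the gripper's body presses on something with over 40 N, if the wrist force passes 120 N, or if a joint passes its speed limit or range.

## Working session

There is one attempt and no reset: what is moved stays moved. The work goes in short steps, Python scripts to look and compute and a tool call to move; the robot and the scene stay as the last step left them, time stands still between calls to the robot, and variables do not carry over. Pictures are saved under pics/ and viewed, at most 10 in all, crops included, and the job is handed in when it is done.

Besides the shell and the picture viewer there is one more tool, called after ">>>" in YAML: its name, and indented under it one key for each argument. step_arm: Moves the arm, as the interface text tells. Its arguments: {"type":"object","properties":{"commands":{"type":"array"},"squeeze":{"type":"number"}},"required":["commands"]}

```bash
mkdir -p pics
cat > h.py <<'E'
import numpy as np,cv2
from station import monitor,eyes,finish_job
def ray(cam,uv):
    i=eyes.camera_info(cam);K=np.array(i["camera_matrix"]);E=np.array(i["extrinsics"]);k=i["k1"]
    uv=np.atleast_2d(np.array(uv,float))
    p=cv2.undistortPoints(uv[:,None],K,np.array([k,0,0,0.]))[:,0]
    return E[:3,3],np.c_[p,np.ones(len(p))]@E[:3,:3].T
def at(cam,uv,z):
    o,d=ray(cam,uv); return o+d*((z-o[2])/d[:,2])[:,None]
def proj(cam,P):
    i=eyes.camera_info(cam);E=np.linalg.inv(np.array(i["extrinsics"]))
    r,_=cv2.Rodrigues(E[:3,:3]);return cv2.projectPoints(np.atleast_2d(np.array(P,float)),r,E[:3,3],np.array(i["camera_matrix"]),np.array([i["k1"],0,0,0.]))[0][:,0]
def snap(cam,name,crop=None,s=1):
    im=eyes.get_image(cam)[:,:,::-1]
    if crop: x0,y0,x1,y1=crop; im=im[y0:y1,x0:x1]
    cv2.imwrite("pics/"+name,cv2.resize(im,None,fx=s,fy=s,interpolation=cv2.INTER_CUBIC))
E
python3 -c "
from h import *
snap('top','t0.png',s=1.42);snap('side','s0.png',s=1.42)
for c in('top','side'):print(eyes.camera_info(c))
o=monitor.get_obs();print(o['t'],o['tool_pos'],o['tool_rot'],o['opening'],cv2.Rodrigues(np.array(o['tool_rot']))[0].round(3))"
```

```text
{'camera_matrix': array([[416.50778846,   0.        , 279.90004168],
       [  0.        , 416.50778846, 201.50845963],
       [  0.        ,   0.        ,   1.        ]]), 'k1': -0.12690384258941168, 'extrinsics': array([[-0.00995432, -0.98587771,  0.16717071,  0.46809367],
       [-0.99973117,  0.01331304,  0.0189829 ,  0.01029195],
       [-0.02094037, -0.16693681, -0.9857452 ,  1.00840161],
       [ 0.        ,  0.        ,  0.        ,  1.        ]])}
{'camera_matrix': array([[398.74386087,   0.        , 281.66622303],
       [  0.        , 398.74386087, 204.42573823],
       [  0.        ,   0.        ,   1.        ]]), 'k1': -0.11700587576727979, 'extrinsics': array([[-0.99050108, -0.09084295,  0.10322383,  0.51817184],
       [-0.13679873,  0.57503321, -0.80661199,  0.76977177],
       [ 0.01391788, -0.81307095, -0.58199822,  0.59137466],
       [ 0.        ,  0.        ,  0.        ,  1.        ]])}
0.1 [0.17251312 0.60047174 0.40357069] [-4.38028227e-01 -3.11041764e+00  2.76735170e-03] 0.08539983592950465 [[-0.961  0.276 -0.001]
 [ 0.276  0.961 -0.002]
 [ 0.    -0.002 -1.   ]]
```

View pics/t0.png

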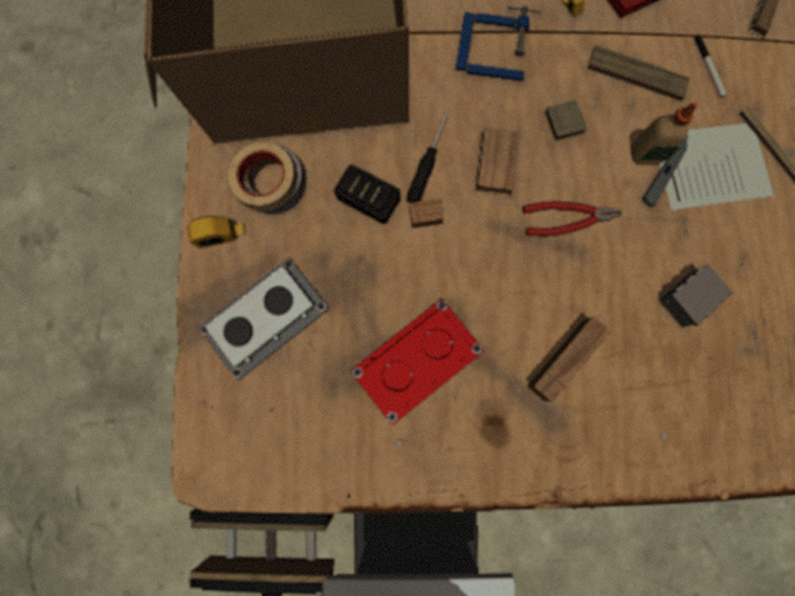

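View pics/s0.png

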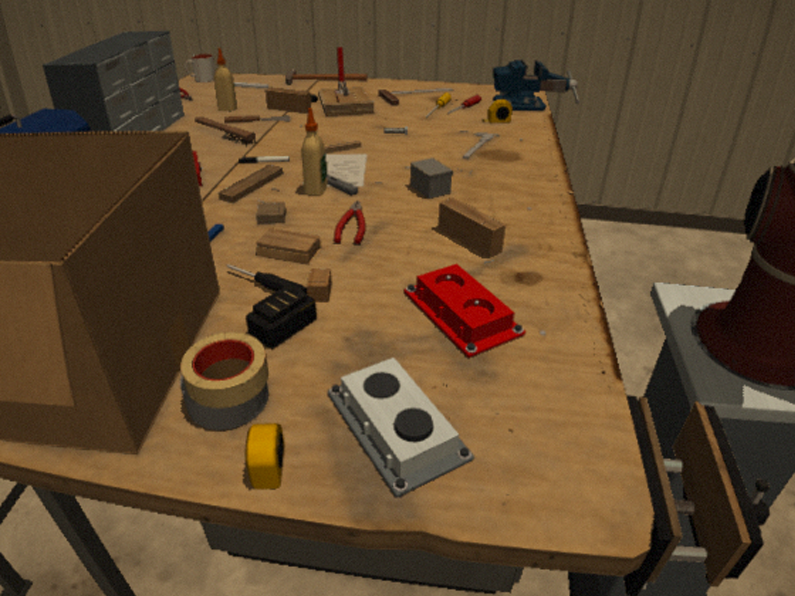

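The aluminium housing is at top (265,318) and the red look-alike at (417,360). Wood pieces in the top view are the tall block (567,357), a flat block (498,160), and small offcuts (426,212) and (566,119). The tall block fits because it stands on its edge. In the side view the nearer cap (413,424) looks proud. I'll confirm both in an enlarged crop.

```bash
python3 -c "
from h import *
s=eyes.get_image('side')[:,:,::-1];t=eyes.get_image('top')[:,:,::-1]
f=lambda im,x,y,w,h,k:cv2.resize(im[y:y+h,x:x+w],(w*k,h*k),interpolation=cv2.INTER_CUBIC)
a=f(s,228,245,110,105,3);b=f(t,135,175,100,95,4);c=f(t,365,215,70,70,4);d=f(s,300,130,60,55,4)
C=np.zeros((600,800,3),np.uint8)
C[:280,:280]=c
C[:315,470:800]=a;C[300:520,0:240]=d;C[320-100:600,400:800]=C[220:600,400:800]
C[220:600,:][:0]=0
cv2.imwrite('pics/c1.png',C);D=np.zeros((400,690,3),np.uint8);D[:380,:400]=b;D[:280,405:685]=c;cv2.imwrite('pics/c2.png',D)"
```

```text
(no output)
```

View pics/c1.png

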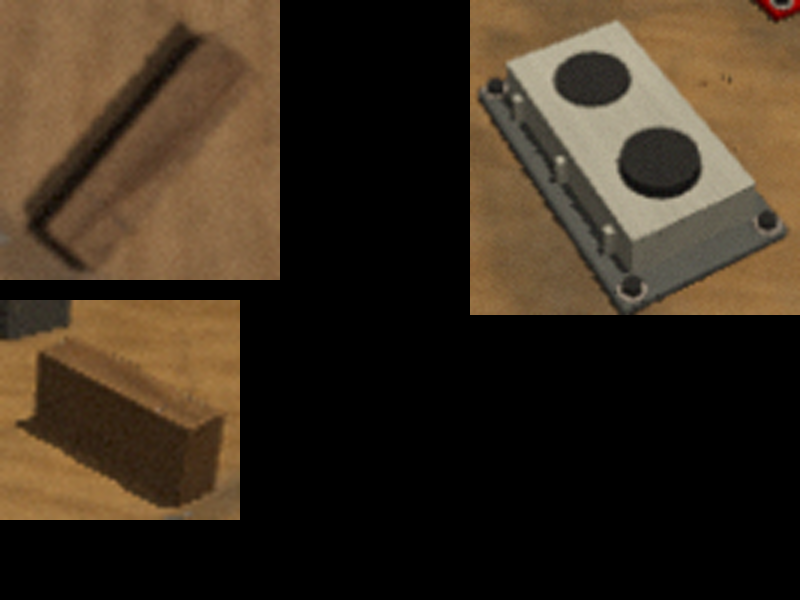

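View pics/c2.png

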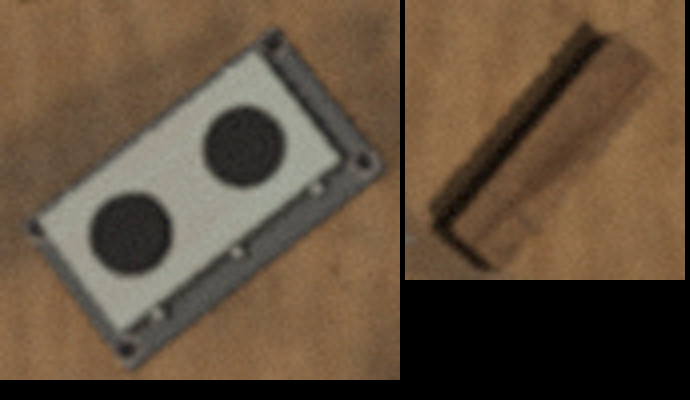

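```bash
python3 -c "
from h import *
B=at('top',[(415,224.5),(427.5,233),(386.75,282),(375,272)],.064)
print('block',B.round(4),B.mean(0).round(4))
for i in range(4):
  e=B[(i+1)%4]-B[i];print(np.linalg.norm(e[:2]).round(4),np.degrees(np.arctan2(e[1],e[0])).round(1))
print('side blk',at('side',[(348,162.5),(356,158.75),(311.25,141.5)],.064).round(4))
P=at('top',(167.75,233.5),.051)[0];H=at('top',(196,211.5),.043)[0];print(P,H,np.linalg.norm((P-H)[:2]),np.degrees(np.arctan2(*(P-H)[1::-1])))
print('side',at('side',[(228+(660-470)/3,245+156/3)],.051),at('side',[(228+(593-470)/3,245+79/3)],.043))
"
```

```text
block [[ 0.5705 -0.2811  0.064 ]
 [ 0.5504 -0.3093  0.064 ]
 [ 0.4418 -0.2096  0.064 ]
 [ 0.4646 -0.1838  0.064 ]] [ 0.5068 -0.2459  0.064 ]
0.0346 -125.5
0.1475 137.5
0.0345 48.5
0.1439 -42.6
side blk [[ 0.4619 -0.181   0.064 ]
 [ 0.44   -0.2058  0.064 ]
 [ 0.5693 -0.289   0.064 ]]
[0.55812333 0.29179226 0.051     ] [0.61053469 0.22751797 0.043     ] 0.08293453212564826 129.19492822385251
side [[0.55866673 0.29667487 0.051     ]] [[0.60927022 0.2320023  0.043     ]]
```

Side and top views agree to about 4 mm. The proud cap is at (0.558, 0.294), housing axis ~129°. The block is at (0.507, -0.245), long axis ~138°, with sizes matching. I'll move over the block.

>>> step_arm:
  commands:
    - [100,[-51,-31,0],0]
    - [100,[-103,-62,0],0]
    - [100,[-154,-92,0],0]
    - [100,[-206,-123,0],0]
    - [100,[-257,-154,0],0]
    - [100,[-308,-185,0],0]
    - [100,[-360,-215,0],0]
    - [100,[-411,-246,0],0]
    - [100,[-430,-305,0],5]
    - [100,[-445,-360,0],10]
    - [100,[-460,-415,0],15]
    - [100,[-475,-470,0],20]
  squeeze: 50

```text
t: 1.7
tool_pos: [0.4989, 0.016, 0.4047]
tool_rot: [0.976, 2.986, 0.0]
contact_force: [0.4, 0.7, 0.5]
opening: 0.0852
grip_force: 0.0
```

```bash
cat >> h.py <<'E'
def go(x,y,z,ydeg):
    "shift (mm) in current tool axes to world TCP x,y,z and yaw bringing tool y to ydeg"
    o=monitor.get_obs();R=cv2.Rodrigues(np.array(o['tool_rot']))[0];p=np.array(o['tool_pos'])
    a=np.degrees(np.arctan2(R[1,1],R[0,1]))
    print('t',round(o['t'],2),'pos',p.round(4),'ydeg',a.round(2),'shift',(R.T@(np.array([x,y,z])-p)*1e3).round(1),'yaw',round((a-ydeg+180)%360-180,1),'q6',round(o['q'][5],2),'F',np.round(o['contact_force'],1),'tau',np.round(o['wrist_torque'],2),'open',round(o['opening'],4),'grip',o['grip_force'])
E
python3 -c "
from h import *
go(.507,-.245,.404,48)"
```

```text
t 1.7 pos [0.4989 0.016  0.4047] ydeg 53.81 shift [-160.7 -205.9    0.7] yaw 5.8 q6 -1.06 F [0.4 0.7 0.5] tau [ 0.01 -0.05  0.03] open 0.0852 grip 0.0
```

>>> step_arm:
  commands:
    - [100,[-32,-41,20],2]
    - [100,[-64,-82,40],4]
    - [100,[-96,-124,60],6]
    - [100,[-128,-165,80],6]
    - [100,[-161,-206,100],6]
    - [100,[-161,-206,100],6]
    - [100,[-161,-206,100],6]
    - [100,[-161,-206,100],6]

```text
t: 2.7
tool_pos: [0.5086, -0.2425, 0.3055]
tool_rot: [1.124, 2.932, 0.0]
contact_force: [0.8, -0.1, -0.6]
opening: 0.0854
grip_force: 0.0
```

```bash
python3 -c "
from h import *
go(.507,-.245,.196,48)
s=eyes.get_image('side')[:,:,::-1];t=eyes.get_image('top')[:,:,::-1]
f=lambda im,x,y,w,h,k:cv2.resize(im[y:y+h,x:x+w],(w*k,h*k),interpolation=cv2.INTER_CUBIC)
cv2.imwrite('pics/c3.png',np.hstack([f(t,350,200,100,100,4),f(s,280,90,100,100,4)]))"
```

```text
t 2.7 pos [ 0.5086 -0.2425  0.3055] ydeg 48.05 shift [ -0.3  -3.  109.5] yaw 0.1 q6 -1.42 F [ 0.8 -0.1 -0.6] tau [-0.01  0.03 -0.02] open 0.0854 grip 0.0
```

View pics/c3.png

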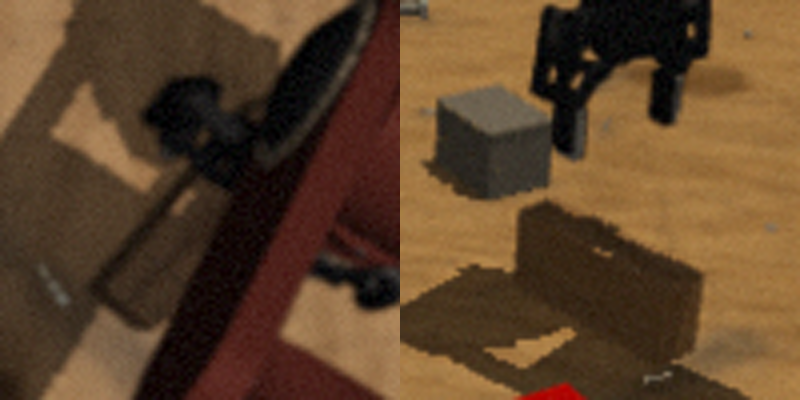

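Fingers at side crop (570,150) and (665,115) straddle the block's line, so I'll descend and close.

>>> step_arm:
  commands:
    - [100,[0,-2,30],0]
    - [100,[0,-3,60],0]
    - [100,[0,-3,85],0]
    - [100,[0,-3,100],0]
    - [100,[0,-3,109],0]
    - [100,[0,-3,109],0]
    - [0,[0,-3,109],0]
    - [0,[0,-3,109],0]
    - [0,[0,-3,109],0]
    - [0,[0,-3,109],0]
    - [0,[0,-3,109],0]
    - [0,[0,-3,109],0]
  squeeze: 50

```text
t: 4.3
tool_pos: [0.5067, -0.2462, 0.1967]
tool_rot: [1.126, 2.931, -0.001]
contact_force: [-1.2, -0.9, 5.7]
opening: 0.0375
grip_force: 51.4
```

>>> step_arm:
  commands:
    - [0,[0,0,0],0]
    - [0,[0,0,0],0]
    - [0,[0,0,-20],0]
    - [0,[0,0,-50],0]
    - [0,[0,0,-80],0]
    - [0,[0,0,-110],0]
    - [0,[0,0,-130],0]
    - [0,[0,0,-140],0]
    - [0,[0,0,-140],0]
    - [0,[0,0,-140],0]

```text
t: 5.55
tool_pos: [0.506, -0.2455, 0.3342]
tool_rot: [-1.126, -2.93, -0.001]
contact_force: [0.3, -0.5, -1.7]
opening: 0.0376
grip_force: 50.7
```

```bash
python3 -c "
from h import *
go(.558,.294,.34,128.7)
s=eyes.get_image('side')[:,:,::-1];t=eyes.get_image('top')[:,:,::-1]
f=lambda im,x,y,w,h,k:cv2.resize(im[y:y+h,x:x+w],(w*k,h*k),interpolation=cv2.INTER_CUBIC)
cv2.imwrite('pics/c4.png',f(s,260,50,130,140,4))"
```

```text
t 5.55 pos [ 0.506  -0.2455  0.3342] ydeg 47.97 shift [322.6 435.6  -5.1] yaw -80.7 q6 -1.42 F [ 0.3 -0.5 -1.7] tau [ 0.04  0.03 -0.02] open 0.0376 grip 50.66394567489624
```

View pics/c4.png

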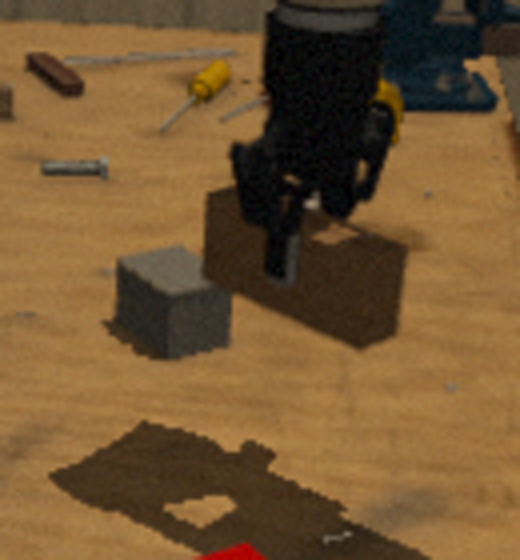

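Block held level near its middle (side crop (285,265)). I'll swing it over the cap, turned across the housing so it stays clear of the neighbour.

>>> step_arm:
  commands:
    - [0,[30,40,0],-7]
    - [0,[60,80,0],-15]
    - [0,[90,122,0],-23]
    - [0,[120,162,0],-31]
    - [0,[150,203,0],-39]
    - [0,[180,244,0],-47]
    - [0,[210,284,0],-55]
    - [0,[240,325,0],-63]
    - [0,[270,365,0],-70]
    - [0,[300,405,0],-76]
    - [0,[323,436,0],-81]
    - [0,[323,436,0],-81]

```text
t: 7.15
tool_pos: [0.5579, 0.2966, 0.3345]
tool_rot: [1.052, -2.958, -0.0]
contact_force: [-0.3, -1.2, -1.7]
opening: 0.0374
grip_force: 51.2
```

>>> step_arm:
  commands:
    - [0,[0,0,25],0]
    - [0,[0,0,50],0]
    - [0,[0,0,65],0]
    - [0,[0,0,65],0]
    - [0,[0,0,65],0]
    - [0,[0,0,65],0]

```text
t: 7.9
tool_pos: [0.5589, 0.2945, 0.2723]
tool_rot: [-1.047, 2.959, 0.0]
contact_force: [-0.0, 0.5, -1.8]
opening: 0.0374
grip_force: 51.2
```

```bash
python3 -c "
from h import *
go(.558,.294,.25,128.7)
s=eyes.get_image('side')[:,:,::-1];t=eyes.get_image('top')[:,:,::-1]
f=lambda im,x,y,w,h,k:cv2.resize(im[y:y+h,x:x+w],(w*k,h*k),interpolation=cv2.INTER_CUBIC)
cv2.imwrite('pics/c5.png',f(s,215,180,130,180,3.3.__int__()+1))
"
```

```text
t 7.9 pos [0.5589 0.2945 0.2723] ydeg 128.96 shift [ 1.   0.2 22.3] yaw 0.3 q6 -1.88 F [-0.   0.5 -1.8] tau [ 0.05  0.02 -0.04] open 0.0374 grip 51.16308867931366
```

```bash
python3 -c "
import cv2
cv2.imwrite('pics/c5b.png',cv2.imread('pics/c5.png')[120:720])"
```

```text
(no output)
```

View pics/c5b.png

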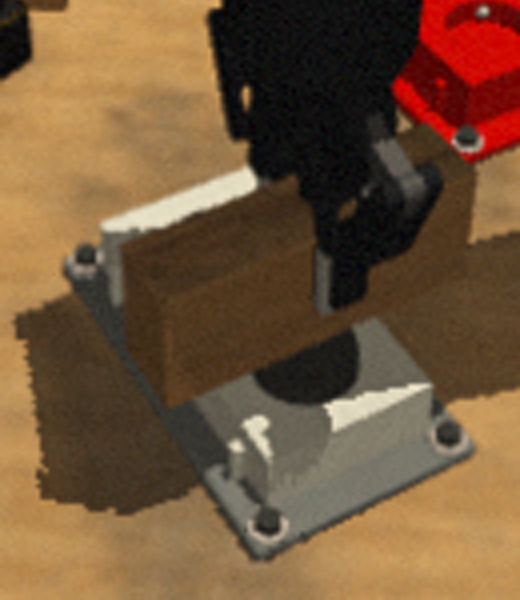

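Block lies across the housing with the dark cap right under the finger (cap at crop (307,365)). I'll press down in small steps.

>>> step_arm:
  commands:
    - [0,[-1,0,8],0]
    - [0,[-1,0,16],0]
    - [0,[-1,0,20],0]
    - [0,[-1,0,22],0]
    - [0,[-1,0,24],0]
    - [0,[-1,0,25],0]
    - [0,[-1,0,26],0]
    - [0,[-1,0,26],0]

```text
t: 9.0
tool_pos: [0.5595, 0.2952, 0.2462]
tool_rot: [-1.047, 2.96, 0.0]
contact_force: [-3.4, -1.5, 4.8]
opening: 0.0378
grip_force: 52.0
```

```bash
python3 -c "
from h import *
go(.558,.294,.239,128.7)"
```

```text
t 9.0 pos [0.5595 0.2952 0.2462] ydeg 128.97 shift [ 1.9 -0.   7.2] yaw 0.3 q6 -1.88 F [-3.4 -1.5  4.8] tau [-0.12  0.6   0.03] open 0.0378 grip 51.96133375167847
```

>>> step_arm:
  commands:
    - [0,[0,0,1],0]
    - [0,[0,0,2],0]
    - [0,[0,0,3],0]
    - [0,[0,0,4],0]
    - [0,[0,0,4],0]

```text
t: 9.62
tool_pos: [0.56, 0.2955, 0.245]
tool_rot: [-1.047, 2.959, 0.0]
contact_force: [-7.8, -2.1, 17.1]
opening: 0.0375
grip_force: 53.4
```

```bash
python3 -c "
from h import *
go(.558,.294,.239,128.7)"
```

```text
t 9.62 pos [0.56   0.2955 0.245 ] ydeg 128.98 shift [2.5 0.1 6. ] yaw 0.3 q6 -1.88 F [-7.8 -2.1 17.1] tau [-0.38  1.3   0.01] open 0.0375 grip 53.426061272621155
```

>>> step_arm:
  commands:
    - [0,[0.5,0,0],0]
    - [0,[1,0,0],0]
    - [0,[1.5,0,0],0]
    - [0,[2,0,0],0]
    - [0,[2,0,0],0]

```text
t: 10.25
tool_pos: [0.559, 0.2948, 0.2451]
tool_rot: [-1.046, 2.955, 0.002]
contact_force: [-4.6, 1.2, 12.7]
opening: 0.0377
grip_force: 53.1
```

```bash
python3 -c "
from h import *
go(.558,.294,.239,128.7)
print(cv2.Rodrigues(np.array(monitor.get_obs()['tool_rot']))[0].round(4)[:,2])
snap('side','c6.png',(205,200,355,360),3.7)"
```

```text
t 10.25 pos [0.559  0.2948 0.2451] ydeg 128.97 shift [1.3 0.  6. ] yaw 0.3 q6 -1.88 F [-4.6  1.2 12.7] tau [0.26 0.52 0.  ] open 0.0377 grip 53.05643856525421
[ 0.0062  0.0037 -1.    ]
```

View pics/c6.png

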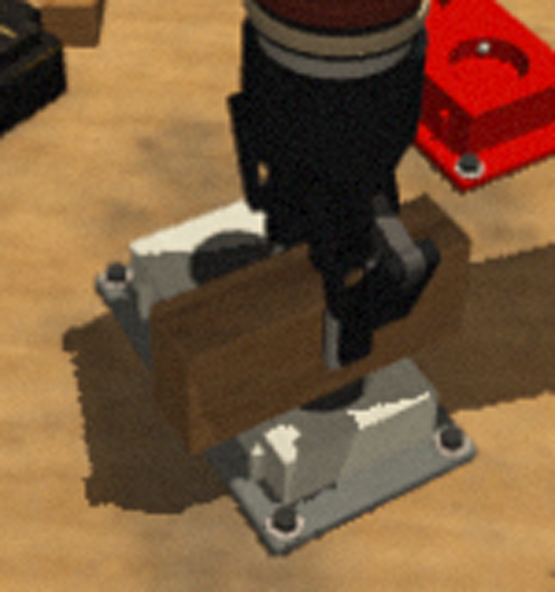

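```bash
python3 -c "
from h import *
p=np.array(monitor.get_obs()['tool_pos']);R=cv2.Rodrigues(np.array(monitor.get_obs()['tool_rot']))[0]
c=lambda P:((proj('side',P)-[205,200])*3.7).round(0)
print('cap',c([[.558,.294,.051],[.6,.2295,.043]]))
print('tool axis',c([p+R[:,2]*d for d in (.155,.173,.194)]))
for s in(-1,1):print('tip pad',s,c([p+R@[x,s*.019,.168] for x in(-.011,.011)]),'back',c([p+R@[x,s*.033,.168] for x in(-.011,.011)]))
print('blk corner', c([p+R@[x,s*.019,.196] for x in(-.075,.075) for s in(-1,1)]))
# cap near rim
u=R[:,1];print('rim',c([np.array([.558,.294,.051])+.024*u*s for s in(-1,1)]))
"
```

```text
cap [[321. 355.]
 [255. 262.]]
tool axis [[319. 300.]
 [318. 326.]
 [316. 356.]]
tip pad -1 [[277. 302.]
 [317. 285.]] back [[262. 283.]
 [301. 267.]]
tip pad 1 [[320. 355.]
 [360. 337.]] back [[337. 375.]
 [377. 356.]]
blk corner [[159. 393.]
 [198. 450.]
 [421. 278.]
 [466. 326.]]
rim [[295. 323.]
 [349. 388.]]
```

Alignment agrees with projection: block corners predicted (198,450) and (466,326), seen within about 6 px. I'll press further, relieving the side load.

>>> step_arm:
  commands:
    - [0,[0.5,0,0.5],0]
    - [0,[1,0,1],0]
    - [0,[1,0,1.5],0]
    - [0,[1,0,2],0]
    - [0,[1,0,2],0]
  squeeze: 90

```text
t: 10.92
tool_pos: [0.5571, 0.2931, 0.2398]
tool_rot: [-1.048, 2.961, -0.0]
contact_force: [-1.9, 0.2, 8.6]
opening: 0.0372
grip_force: 90.5
```

```bash
python3 -c "
from h import *
go(.558,.294,.239,128.7)
print(cv2.Rodrigues(np.array(monitor.get_obs()['tool_rot']))[0].round(4)[:,2])"
```

```text
t 10.93 pos [0.5571 0.2931 0.2398] ydeg 128.97 shift [-1.2  0.1  0.8] yaw 0.3 q6 -1.88 F [-1.9  0.2  8.6] tau [-0.12  0.38  0.02] open 0.0372 grip 90.54687738418579
[ 5.e-04  1.e-04 -1.e+00]
```

>>> step_arm:
  commands:
    - [0,[0,0,0.5],0]
    - [0,[0,0,1],0]
    - [0,[0,0,1.5],0]
    - [0,[0,0,2],0]
    - [0,[0,0,2],0]

```text
t: 11.55
tool_pos: [0.5573, 0.2933, 0.2398]
tool_rot: [-1.048, 2.962, -0.0]
contact_force: [-7.7, -2.6, 16.6]
opening: 0.037
grip_force: 91.6
```

```bash
python3 -c "
from h import *
go(.558,.294,.239,128.7)"
```

```text
t 11.55 pos [0.5573 0.2933 0.2398] ydeg 128.97 shift [-1.   0.1  0.8] yaw 0.3 q6 -1.88 F [-7.7 -2.6 16.6] tau [-0.41  1.22 -0.01] open 0.037 grip 91.593918800354
```

Hard stop with the block underside at 0.2398 − 0.1967 = 43.1 mm, which is exactly the home height. Lifting to check the cap.

>>> step_arm:
  commands:
    - [0,[0,0,-4],0]
    - [0,[0,0,-15],0]
    - [0,[0,0,-40],0]
    - [0,[0,0,-70],0]
    - [0,[0,0,-100],0]
    - [0,[0,0,-100],0]
    - [0,[-40,-50,-100],6]
    - [0,[-80,-100,-100],14]
    - [0,[-110,-150,-100],22]
    - [0,[-150,-200,-100],30]
    - [0,[-150,-200,-100],30]
    - [0,[-150,-200,-100],30]

```text
t: 13.05
tool_pos: [0.7989, 0.2318, 0.3331]
tool_rot: [0.245, -3.127, 0.0]
contact_force: [0.5, -0.6, -2.9]
opening: 0.0372
grip_force: 90.3
```

```bash
python3 -c "
from h import *
go(.5067,-.246,.337,48)
snap('side','c7.png',(205,200,355,360),3.7)"
```

```text
t 13.05 pos [0.7989 0.2318 0.3331] ydeg 98.97 shift [ 363.2 -426.3   -2.2] yaw 51.0 q6 -1.53 F [ 0.5 -0.6 -2.9] tau [ 0.04  0.04 -0.02] open 0.0372 grip 90.3170657157898
```

View pics/c7.png

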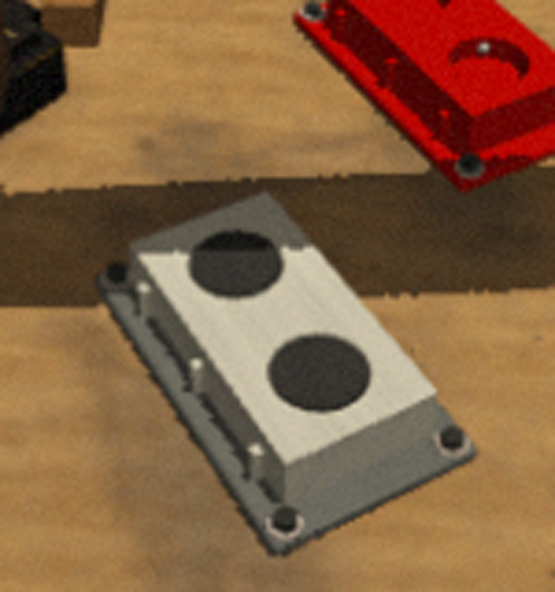

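Both caps are now flush: (320,372) and (236,265) look alike. My lateral shift went outward toward the carton because I used the wrong tool axes. No contact force registered, so I'll back out straight and then verify the carton.

>>> step_arm:
  commands:
    - [0,[40,-6,0],0]
    - [0,[80,-12,0],0]
    - [0,[130,-20,0],0]
    - [0,[180,-28,0],0]
    - [0,[246,-39,0],0]
    - [0,[246,-39,0],0]
    - [0,[246,-39,0],0]

```text
t: 13.98
tool_pos: [0.5613, 0.1556, 0.3379]
tool_rot: [-0.247, 3.129, 0.0]
contact_force: [-0.5, -0.9, -2.0]
opening: 0.0369
grip_force: 90.4
```

```bash
python3 -c "
from h import *
go(.5067,-.246,.337,48)
a=cv2.cvtColor(cv2.resize(cv2.imread('pics/s0.png'),(560,420),interpolation=cv2.INTER_AREA),6).astype(int);b=cv2.cvtColor(cv2.resize(cv2.resize(eyes.get_image('side')[:,:,::-1],None,fx=1.42,fy=1.42,interpolation=cv2.INTER_CUBIC),(560,420),interpolation=cv2.INTER_AREA),6).astype(int)
d=abs(a-b)
for n,(x0,y0,x1,y1) in dict(box=(0,95,150,330),tape_roll=(125,230,190,305),tape=(170,295,202,345),blackbox=(170,200,225,245),bare=(430,300,440,340)).items():
  r=d[y0:y1,x0:x1];print(n,r.mean().round(2),(r>25).sum())
a=a[95:330,0:150].astype(np.float32);b=b[95:330,0:150].astype(np.float32)
print(cv2.phaseCorrelate(a,b))
o=at('side',[(46,186)],.0);print(o)
"
```

```text
t 13.97 pos [0.5613 0.1556 0.3379] ydeg 99.03 shift [ 117.  -388.1    0.5] yaw 51.0 q6 -1.59 F [-0.5 -0.9 -2. ] tau [-0.01 -0.02 -0.02] open 0.0369 grip 90.3723692893982
box 7.44 0
tape_roll 8.98 0
tape 11.14 0
blackbox 6.93 0
bare 13.96 0
((-0.021705536934192082, -0.0025803727601072524), 1.0596566251118977)
[[ 1.29127913 -0.0345483   0.        ]]
```

The carton did not move (0.02 px shift). Now returning the block to its original spot.

>>> step_arm:
  commands:
    - [0,[14,-45,0],6]
    - [0,[27,-90,0],13]
    - [0,[40,-135,0],20]
    - [0,[55,-182,0],27]
    - [0,[69,-228,0],34]
    - [0,[82,-272,0],41]
    - [0,[96,-318,0],48]
    - [0,[109,-362,0],51]
    - [0,[117,-388,0],51]
    - [0,[117,-388,0],51]
    - [0,[117,-388,0],51]
    - [0,[117,-388,0],51]

```text
t: 15.52
tool_pos: [0.5078, -0.2456, 0.3369]
tool_rot: [1.124, 2.933, 0.0]
contact_force: [0.8, 0.2, -2.3]
opening: 0.0367
grip_force: 90.9
```

```bash
python3 -c "
from h import *
go(.5067,-.246,.1967,48)"
```

```text
t 15.53 pos [ 0.5078 -0.2456  0.3369] ydeg 48.05 shift [  0.6  -1.  140.2] yaw 0.1 q6 -1.42 F [ 0.8  0.2 -2.3] tau [ 0.05 -0.01 -0.03] open 0.0367 grip 90.90367555618286
```

>>> step_arm:
  commands:
    - [0,[0,-1,40],0]
    - [0,[0,-1,80],0]
    - [0,[0,-1,110],0]
    - [0,[0,-1,125],0]
    - [0,[0,-1,132],0]
    - [0,[0,-1,136],0]
    - [0,[0,-1,138],0]
    - [0,[0,-1,139],0]
    - [0,[0,-1,139],0]
  squeeze: 50

```text
t: 16.65
tool_pos: [0.5067, -0.2473, 0.1982]
tool_rot: [1.126, 2.932, -0.0]
contact_force: [-0.2, -0.6, -2.9]
opening: 0.0366
grip_force: 91.0
```

```bash
python3 -c "
from h import *
go(.5067,-.246,.1967,48)"
```

```text
t 16.65 pos [ 0.5067 -0.2473  0.1982] ydeg 47.97 shift [0.8 1.  1.5] yaw -0.0 q6 -1.42 F [-0.2 -0.6 -2.9] tau [0.01 0.02 0.01] open 0.0366 grip 90.95200538635254
```

>>> step_arm:
  commands:
    - [0,[0,0,0.7],0]
    - [0,[0,0,1.4],0]
    - [0,[0,0,2],0]
    - [0,[0,0,2],0]

```text
t: 17.15
tool_pos: [0.5067, -0.2473, 0.1968]
tool_rot: [-1.126, -2.932, 0.0]
contact_force: [-3.5, 2.1, 4.7]
opening: 0.0372
grip_force: 91.9
```

Contact with the bench: release and rise.

>>> step_arm:
  commands:
    - [60,[0,0,0],0]
    - [100,[0,0,0],0]
    - [100,[0,0,0],0]
    - [100,[0,0,0],0]
    - [100,[0,0,0],0]
    - [100,[0,0,0],0]
    - [100,[0,0,-10],0]
    - [100,[0,0,-30],0]
    - [100,[0,0,-60],0]
    - [100,[0,0,-100],0]
    - [100,[0,0,-150],0]
    - [100,[0,0,-200],0]

```text
t: 18.65
tool_pos: [0.5062, -0.2469, 0.3992]
tool_rot: [1.126, 2.931, -0.001]
contact_force: [0.5, -0.5, -0.0]
opening: 0.0853
grip_force: 0.0
```

>>> step_arm:
  commands:
    - [100,[60,0,0],0]
    - [100,[120,0,0],0]
    - [100,[180,0,0],0]
    - [100,[180,0,0],0]
    - [100,[180,0,0],0]

```text
t: 19.27
tool_pos: [0.3728, -0.1266, 0.3974]
tool_rot: [1.125, 2.929, -0.001]
contact_force: [0.5, -0.2, -0.2]
opening: 0.0856
grip_force: 0.0
```

```bash
python3 -c "
from h import *
go(.5067,-.246,.1967,48)
f=lambda im,x,y,w,h,k:cv2.resize(im[y:y+h,x:x+w],(w*k,h*k),interpolation=cv2.INTER_CUBIC)
s=eyes.get_image('side')[:,:,::-1]
cv2.imwrite('pics/c8.png',f(s,160,120,260,240,2))"
```

```text
t 19.27 pos [ 0.3728 -0.1266  0.3974] ydeg 47.98 shift [-178.7    0.8  201.4] yaw -0.0 q6 -1.35 F [ 0.5 -0.2 -0.2] tau [ 0.06 -0.01  0.01] open 0.0856 grip 0.0
```

View pics/c8.png

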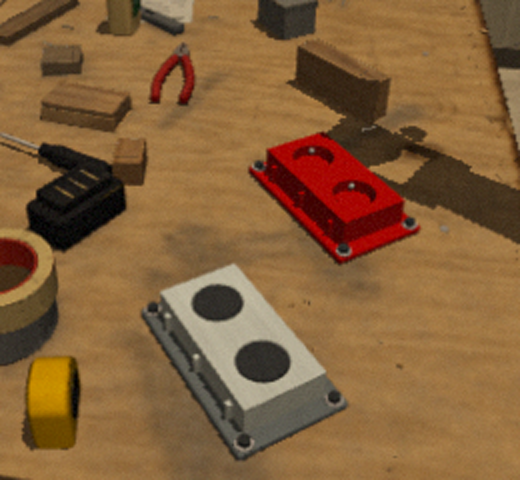

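The block stands on the bench at (342,80), both caps are flush at (262,362) and (217,302), and the bystanders are unmoved.

```bash
python3 -c "
from station import finish_job
print(finish_job())"
```

```text
the job is handed in; nothing more can be done
None
```

The proud cap is pressed home level with its neighbour, the block is back upright in its original spot and released, nothing else moved, and the job is handed in at about 19 s; one wrong lateral move carried the block toward the carton without touching it.

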